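# Fit and clamp the glass shelf of a patisserie counter riser

### The job

The glass shelf of the counter riser has been left pulled out. Push it gently along its side rails until its rear edge is fully home in the clamp throat, then screw the clamp foot down on it by turning the black clutch cap clockwise until the slip clutch gives two or three clicks, and stop there. Leave the pastries and everything else on the counter as they are.

Things in the scene. Friction and masses are not known exactly. Their poses are not given: they have to be found in the camera images.
- riser: Fixed stainless stand, base plate 250 x 240 mm. Origin at counter level under its middle; x runs along the side rails from open front to clamp (the way the glass slides in), z up. Rails' tops are 100 mm up; their lips leave 2 mm beside the glass on each side. The rear clamp column is open towards the front: lower ledge, throat, upper arm (top 148 mm up) carrying thimble and clutch cap.
- glass: Loose clear glass shelf, 160 mm deep (x) x 204 wide (y) x 8 thick, 0.6 to 0.85 kg, lying on the side rails, pulled out 20 to 42 mm. An aluminium ticket rail (8 thick, 190 long, 18 high) runs along its front edge and stands 11 mm above the glass. Origin: centre of the underside of the glass; x points to the rear edge, which goes into the clamp.
- glass_front (a point): Middle of the front face of the ticket rail, 9 mm above the underside of the glass: the place to push.
- glass_rear (a point): Middle of the glass's rear edge, half-way up its thickness.
- throat (a point): Middle of the rubber-faced rear wall of the clamp's throat, at the height of glass_rear; axes as the riser's. The shelf is fully home when glass_rear lies here, the edge against the wall (rigid).
- cap_grip (a point): On the upright axis of the clutch cap, 6.5 mm below its top: a height to grip it at. The cap is a black knurled cylinder, 33 mm diameter, 30 high (176.5 to 206.5 mm above the counter); nothing near is taller. Close below it is the steel thimble with its collar (41 mm diameter, 4.5 high, top 175 mm up), which turns with the spindle: do not turn by that. Both keep their height.
- jaw: The clamp foot under the arm, rubber disc 24 mm diameter; origin: middle of its lower face. It does not turn; the spindle drives it down as the cap is turned clockwise seen from above. It starts 2 to 6 mm above the height of the glass's upper face, so a quarter to half a turn of free running comes before it bears. Turning anticlockwise lifts it.
- cap_mark (a point): Foot of the white index line on the cap, 18 mm from its axis. It faces collar_mark at the start. Running down, cap and thimble turn together at about 0.07 N m. When the foot bears and about 0.24 N m is reached the clutch slips: the cap jumps clockwise past the collar, a click each 15 degrees (24 a turn), the torque dropping after each. Released, it rests at whole clicks.
- collar_mark (a point): Black index line on the thimble's collar, 18 mm from the axis, 0.5 mm below the level of cap_mark. Distance between the two marks, cap released: about 1 mm before the clutch has slipped, 5 after one click, 9 after two, 14 after three, 18 after four.
- bar_slate: Slate 130 x 150 mm with nine green cake bars, on the riser's base below the glass. Leave alone. Origin: middle of underside.
- ball_slate: Slate 150 x 200 mm with twelve chocolate coconut balls, on the counter to the right (-y). Leave alone.
- tag_a: Price-card holder, 78 mm wide, 52 high, at the right. Leave alone.
- tag_b: Price-card holder, 78 mm wide, 52 high, at the left. Leave alone.
- cake_box: Clear cake box 120 x 120 x 74 mm, at the left. Leave alone.
- tongs: Steel pastry tongs 230 mm long, lying at the left near the riser. Leave alone.

How it is judged:
By the outcome, as a careful person would: the job done as asked, in the order asked, and still so for the second after the job is handed in, with the robot touching nothing.
It also fails if it takes over 72 s, if anything falls off the work surface, if the arm or the gripper's body presses on something with over 40 N, if the wrist force passes 120 N, or if a joint passes its speed limit or range.

### The arm

A 7-joint arm with a two-finger parallel gripper is mounted at the origin on the work surface. World frame = base frame: x ahead of the robot, y to its left, z up, the work surface at z = 0. Lengths are in m, angles in rad, forces in N, time in s.
With the tool pointing down it reaches from about 0.4 to 0.9 m from the base axis. Payload 5.5 kg.
Tool frame: the origin (TCP) lies midway between the tips of the shut fingers; the grasp point (between the pads) lies 19 mm behind it (manip.grip_depth is the distance from the TCP to the grasp point, in m); z points along the fingers, y is the line along which they close (so a half turn about z gives the same grasp; the last joint's range is limited). The gripper opens to 92 mm and grips with 3 to 60 N. Pads are 19 mm wide; open, the fingers measure 130 mm over their backs; the gripper's body (75 mm by 190 mm) begins 47 mm behind the grasp point.
Start: joints at [1.53, 0.501, -0.427, 1.55, 0.221, 1.138, -0.21], TCP at [0.194, -0.62, 0.227] pointing down, gripper open.
Joint ranges: [-2.88, 2.88], [-0.31, 2.03], [-1.54, 1.56], [0.2, 2.42], [-1.41, 4.55], [0.19, 2.02], [-2.57, 2.57]. Speed limits (rad/s): [2.57, 2.57, 3.14, 3.14, 3.14, 3.14, 3.14].

### API

Orientations are given as a unit quaternion [x, y, z, w].
In Python, from bench import manip, effector, viewer gives the robot as it stands. Calls block until the motion is done:
- manip.move_pose(position, orientation): joint-space move of the TCP to a pose.
- manip.servo_line(position, ori=None, vel=0.15): straight line of the TCP; ori=None keeps the orientation; vel is the mean speed in m/s.
- manip.movej(angles): joint-space move.
- effector.open_jaws() and effector.close(f_grip=None): open the fingers fully, or close them until they stop; f_grip is the grip in N (None keeps the last).
- manip.sleep(seconds).
- manip.solve_ik(position, orientation): joint angles nearest the present ones, or None.
- viewer.get_image(name): name is "scene" or "top"; returns the picture (480x640x3 uint8, red, green, blue); there is no depth.
- viewer.get_calibration(name): a dict with "vfov" (degrees; the focal length in pixels is half the picture's height over the tangent of half this angle, whatever the lens; pixels are square), "cx", "cy" (the principal point, pixels), "eye" and "attitude" of the camera in the world. Camera axes: x right, y down, z forward; pixel columns grow to the right and rows downward; lengths in m; the calibration is good to about 2 mm. A picture is of the moment at which its call begins. get_calibration takes no time and is no camera call.
A pose or a line that the arm cannot do raises manip.PlanningError and nothing moves.
- manip.hand_in(): hands the job in; it is judged then, once.
Readings, each from a call of its own:
- manip.current_clock(): time.
- manip.current_q(): joint angles.
- manip.current_joint_velocities(): joint speeds.
- manip.current_tau(): joint torques, N m.
- manip.current_tool_pos(): TCP position.
- manip.current_tcp_rot(): TCP orientation.
- manip.current_force(): force on the tool from outside, world axes, zero at the start.
- manip.current_wrist_torque(): the same for the moment, N m.
- manip.current_finger_gap(): finger opening in m.
- manip.current_gripper_force(): force on a finger pad.
Only numpy, scipy, OpenCV 4.12 (cv2) and the standard library are available. Lean on these libraries where they do the work, as an engineer would, in place of code of your own. Each camera call takes 0.05 s, during which the arm holds its last target. There are 200 camera calls.

## Working session

There is one attempt and no reset: what is moved stays moved. The work goes in short steps, each a Python script; the robot and the scene stay as the last script left them, time stands still between calls to the robot, and variables do not carry over. Pictures are saved under pics/ and viewed, at most 10 in all, crops included, and the job is handed in when it is done.

```bash
mkdir -p pics; ls; python3 - <<'E'
from bench import manip, effector, viewer
import cv2
for n in("scene","top"):
    cv2.imwrite(f"pics/{n}0.png",viewer.get_image(n)[:,:,::-1]); print(viewer.get_calibration(n))
print(manip.current_clock(),manip.current_tcp_rot(),manip.current_force())
E
```

```text
pics
{'vfov': 46.75537423252798, 'cx': 324.45735287668015, 'cy': 237.09162467642696, 'eye': array([ 1.07312406, -0.92588014,  0.84768931]), 'attitude': array([ 0.85500763,  0.21985482, -0.12721857, -0.45215179])}
{'vfov': 55.034417813909286, 'cx': 329.3627566667573, 'cy': 239.1618992259321, 'eye': array([ 0.4644724 , -0.01926166,  1.21053597]), 'attitude': array([ 0.70771624, -0.70587127,  0.02155371, -0.02046751])}
0.1 [ 9.88482977e-01  1.51329454e-01 -8.42734724e-05 -8.90661445e-04] [-0.20664499 -1.11485434 -0.34447471]
```

View pics/scene0.png

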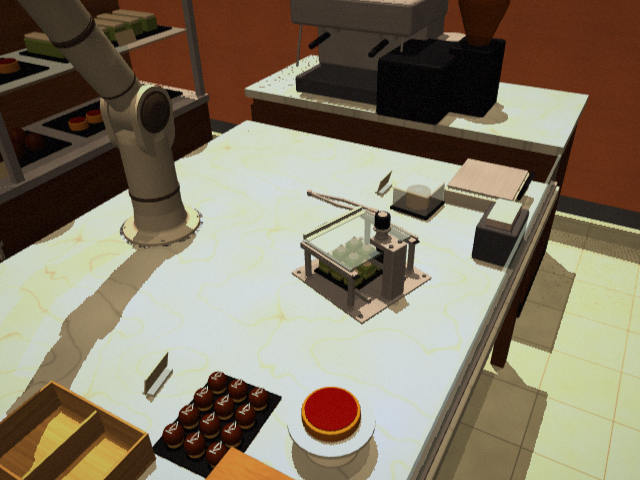

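View pics/top0.png

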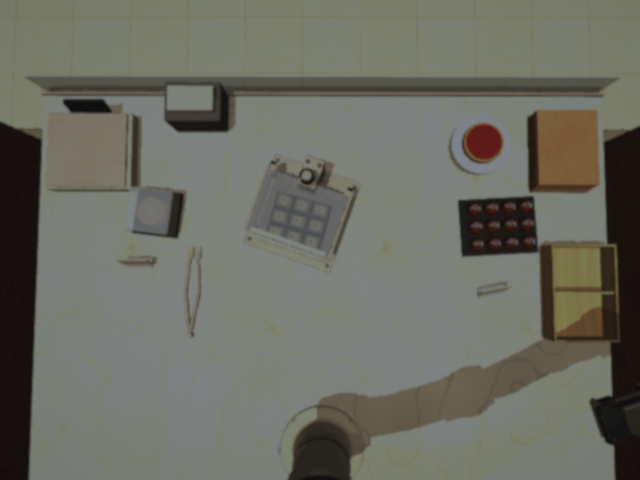

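The scene view shows the riser around (362,265) with the black cap at (382,220). In the top view the riser is at about (302,212) and the cap at (308,177). I'll zoom in on both.

```bash
python3 - <<'E'
import cv2,numpy as np
t=cv2.imread("pics/top0.png")[145:280,230:375]; s=cv2.imread("pics/scene0.png")[195:325,285:440]
t=np.clip(t.astype(float)*1.5,0,255).astype(np.uint8)
cv2.imwrite("pics/ct.png",cv2.resize(t,None,fx=4.4,fy=4.4,interpolation=2)[:600])
cv2.imwrite("pics/cs.png",cv2.resize(s,None,fx=4.5,fy=4.5,interpolation=2))
E
```

```text
(no output)
```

View pics/ct.png

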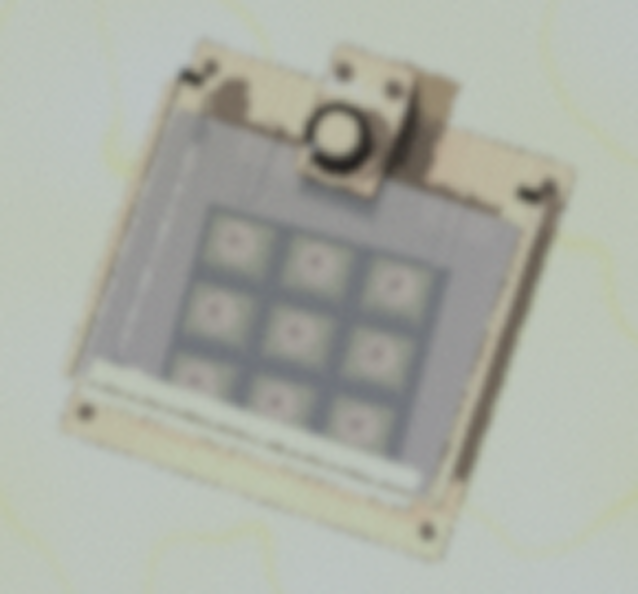

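View pics/cs.png

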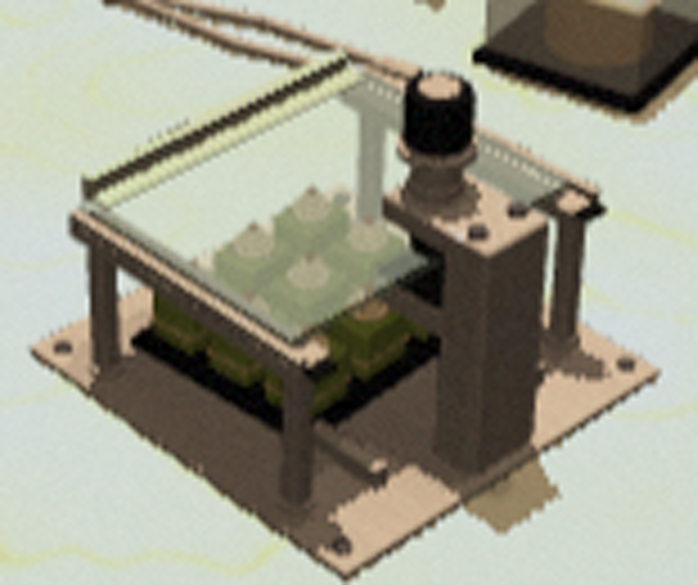

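The crops show the base plate's four corners, the cap's light top disc (top crop ~(339,137), scene crop ~(440,88)), the pale ticket rail at the front, and the glass pulled out by a few cm. Now I'll compute positions.

```bash
cat > h.py <<'E'
import numpy as np, cv2, json
from scipy.spatial.transform import Rotation as R
def ray(cal,uv):
    f=240/np.tan(np.radians(cal['vfov']/2)); d=np.array([(uv[0]-cal['cx'])/f,(uv[1]-cal['cy'])/f,1.])
    return np.asarray(cal['eye']),R.from_quat(cal['attitude']).apply(d)
def onz(cal,uv,z):
    e,d=ray(cal,uv); return e+d*(z-e[2])/d[2]
def tri(c1,u1,c2,u2):
    e1,d1=ray(c1,u1);e2,d2=ray(c2,u2);d1/=np.linalg.norm(d1);d2/=np.linalg.norm(d2)
    s=np.linalg.lstsq(np.c_[d1,-d2],e2-e1,rcond=None)[0]; a=e1+s[0]*d1;b=e2+s[1]*d2
    return (a+b)/2,np.linalg.norm(a-b)
E
python3 - <<'E'
from h import *
from bench import viewer
T=viewer.get_calibration("top");S=viewer.get_calibration("scene")
np.set_printoptions(precision=4,suppress=True)
ct=lambda u,v:((u+.5)/4.4-.5+230,(v+.5)/4.4-.5+145)
cs=lambda u,v:((u+.5)/4.5-.5+285,(v+.5)/4.5-.5+195)
C=np.array([onz(T,ct(*p),.004) for p in[(200,42),(575,175),(440,558),(65,428)]])
print("base top",C[:,:2].tolist(),C.mean(0)); print(np.linalg.norm(np.roll(C,-1,0)-C,axis=1))
m=(C[0]+C[1]-C[2]-C[3]);print("yaw",np.degrees(np.arctan2(m[1],m[0]))); n=C[0]+C[3]-C[1]-C[2];print(np.degrees(np.arctan2(-n[0],n[1])))
print("base scene",[onz(S,cs(*p),.004)[:2] for p in[(32,350),(345,578),(658,372)]])
print("cap",onz(T,ct(339,137),.2065),onz(S,cs(440,88),.2065),tri(T,ct(339,137),S,cs(440,88)))
print("rail top view ends", [onz(T,ct(*p),.119) for p in[(92,358),(80,378),(422,468),(415,490)]])
print("rail scene ends, top", [onz(S,cs(*p),.119) for p in[(83,182),(345,55),(95,208),(365,75)]])
print("glass rear corners scene",[onz(S,cs(*p),.108) for p in[(295,338)]],[onz(T,ct(*p),.108) for p in [(185,108),(527,222)]])
E
```

```text
base top [[0.7617287245969502, 0.12355358425374652], [0.6814906400507297, -0.10239323548444454], [0.4518126600129144, -0.021895676415025468], [0.5285226751935119, 0.20175384586992523]] [0.6059 0.0503 0.004 ]
[0.2398 0.2434 0.2364 0.246 ]
yaw -18.92406014123003
-19.243414954984882
base scene [array([ 0.4495, -0.0179]), array([ 0.6831, -0.1007]), array([0.7605, 0.1255])]
cap [0.6639 0.0296 0.2065] [0.6636 0.0349 0.2065] (array([0.6644, 0.0301, 0.2091]), np.float64(0.0023442747092830797))
rail top view ends [array([0.5603, 0.1666, 0.119 ]), array([0.5495, 0.173 , 0.119 ]), array([ 0.5014, -0.0118,  0.119 ]), array([ 0.4895, -0.0081,  0.119 ])]
rail scene ends, top [array([ 0.4811, -0.0066,  0.119 ]), array([0.5454, 0.1736, 0.119 ]), array([ 0.4992, -0.0244,  0.119 ]), array([0.5649, 0.1593, 0.119 ])]
glass rear corners scene [array([ 0.6346, -0.0615,  0.108 ])] [array([0.6993, 0.1191, 0.108 ]), array([ 0.6367, -0.0689,  0.108 ])]
```

Riser centre is about (0.6055, 0.0515) with yaw −19.2°. The cap lies at riser x=0.062, y≈0, so it's on the centre line. The rail front face is at riser x≈−0.091. The two views agree to within a few mm and the base sides match the given sizes. Next I move to the pre-push point.

```bash
cat >> h.py <<'E'
from bench import manip, effector, viewer
YAW=np.radians(-19.2); O=np.array([.6055,.0515,0]); X=np.array([np.cos(YAW),np.sin(YAW),0]); Y=np.array([-X[1],X[0],0])
def P(x,y,z): return O+x*X+y*Y+np.array([0,0,z])
def Q(a): return np.array([np.cos(a/2),np.sin(a/2),0,0])
def F(n=5):
    f=[]
    for _ in range(n): f.append(manip.current_force()); manip.sleep(.01)
    f=np.mean(f,0); return np.array([f@X,f@Y,f[2]])
E
python3 - <<'E'
from h import *
np.set_printoptions(precision=3,suppress=True)
effector.close(10)
manip.move_pose(P(-.135,0,.30),Q(YAW)); print(manip.current_q(),manip.current_clock())
manip.servo_line(P(-.135,0,.101),vel=.15)
manip.sleep(.3); print(F(20),F(20),manip.current_tool_pos(),P(-.135,0,.101),manip.current_clock(),manip.current_finger_gap())
for a in np.radians([-19.2,30,60,90,120,150,-60,-90,-120,-150,-180,-210]):
    q=manip.solve_ik(P(.062,0,.181),Q(a)); print(np.degrees(a),None if q is None else np.round(q,2))
E
```

```text
[-0.265  0.107  0.015  1.869 -0.001  1.165 -2.157] 4.2583
[ 0.027 -0.107 -0.167] [0.221 0.142 0.171] [0.478 0.096 0.101] [0.478 0.096 0.101] 6.3667 0.00017906063162750858
-19.2 [-0.12  0.53  0.05  1.57 -0.03  1.04 -1.97]
29.999999999999996 [ 0.01  0.54 -0.14  1.56  0.08  1.05 -1.2 ]
59.99999999999999 [ 0.09  0.55 -0.25  1.56  0.15  1.06 -0.72]
90.0 [ 0.17  0.56 -0.36  1.55  0.22  1.07 -0.25]
119.99999999999999 [ 0.24  0.58 -0.48  1.55  0.29  1.08  0.22]
150.0 [ 0.32  0.61 -0.59  1.55  0.36  1.1   0.69]
-59.99999999999999 [-0.31  0.55  0.32  1.57 -0.19  1.05 -2.56]
-90.0 [-0.85  0.99  1.35  1.59 -0.98  1.38 -2.52]
-119.99999999999999 [ 0.67  0.94 -1.31  1.54  0.92  1.38  1.9 ]
-150.0 [ 0.67  0.94 -1.31  1.54  0.92  1.38  1.38]
-180.0 [ 0.67  0.94 -1.31  1.54  0.92  1.38  0.86]
-210.00000000000003 [ 0.32  0.61 -0.59  1.55  0.36  1.1   0.69]
```

```bash
python3 - <<'E'
from h import *
f0=F(20)[0]; x=-.135; contact=None; log=[]
while x<-.03:
    x+= .003 if contact is None else .0015
    manip.servo_line(P(x,0,.101),vel=.025); f=-(F(3)[0]-f0); log.append((round(x,4),round(f,1)))
    if contact is None and f>0.8: contact=x
    if f>9: break
print(log,contact,manip.current_clock(),F())
E
```

```text
[(-0.132, np.float64(0.2)), (-0.129, np.float64(0.4)), (-0.126, np.float64(0.0)), (-0.123, np.float64(-0.0)), (-0.12, np.float64(-0.4)), (-0.117, np.float64(-0.0)), (-0.114, np.float64(0.2)), (-0.111, np.float64(0.7)), (-0.108, np.float64(0.8)), (-0.1065, np.float64(0.9)), (-0.105, np.float64(0.9)), (-0.1035, np.float64(1.5)), (-0.102, np.float64(1.0)), (-0.1005, np.float64(0.5)), (-0.099, np.float64(0.6)), (-0.0975, np.float64(0.5)), (-0.096, np.float64(1.1)), (-0.0945, np.float64(1.4)), (-0.093, np.float64(0.7)), (-0.0915, np.float64(0.4)), (-0.09, np.float64(5.3)), (-0.0885, np.float64(8.0)), (-0.087, np.float64(11.5))] -0.10799999999999998 13.0083 [-11.27259429  -0.23011817   5.19654107]
```

```bash
python3 - <<'E'
from h import *
manip.servo_line(P(-.095,0,.101),vel=.05); manip.sleep(.2);print(F(10))
manip.servo_line(P(-.135,0,.101),vel=.08)
manip.servo_line(P(-.135,0,.25),vel=.2)
manip.move_pose(P(-.19,0,.33),Q(YAW)); print(manip.current_clock())
for n in("scene","top"): cv2.imwrite(f"pics/{n}1.png",viewer.get_image(n)[:,:,::-1])
t=cv2.imread("pics/top1.png")[145:280,230:375]; s=cv2.imread("pics/scene1.png")[195:285,285:435]
s0=cv2.imread("pics/scene0.png")[195:285,285:435]
cv2.imwrite("pics/c1.png",np.vstack([cv2.resize(i,None,fx=3.3,fy=3.3,interpolation=2) for i in (s0,s)]))
t=np.clip(t.astype(float)*1.5,0,255).astype(np.uint8)
cv2.imwrite("pics/ct1.png",cv2.resize(t,None,fx=4.4,fy=4.4,interpolation=2))
E
```

```text
[-0.01684749 -0.06364511  0.24194424]
15.6583
```

View pics/c1.png

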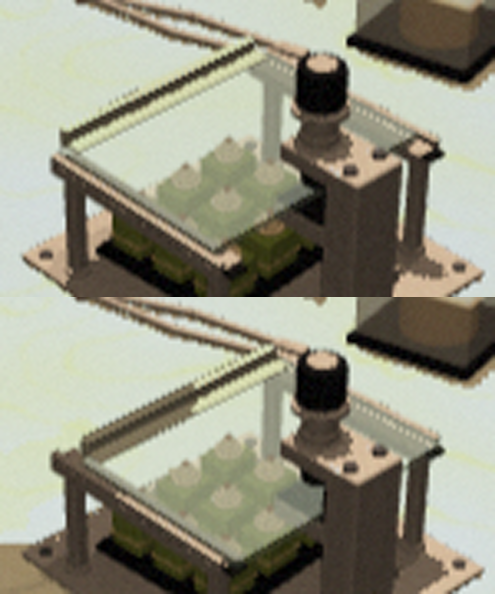

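View pics/ct1.png

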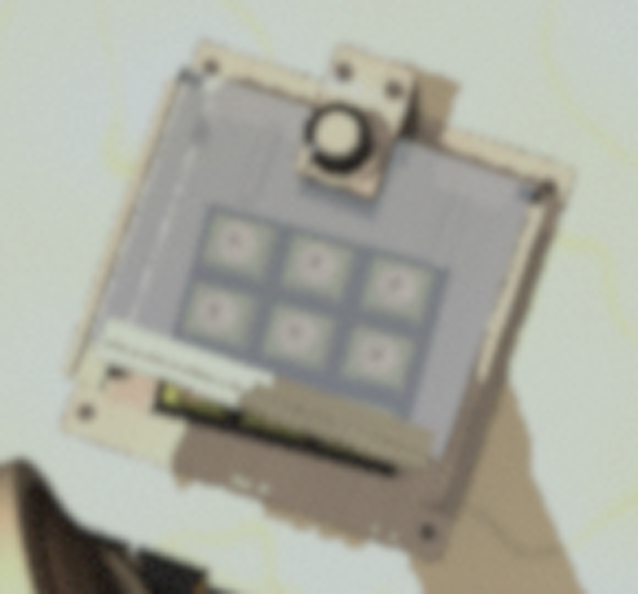

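The shelf moved about 21 mm. The rail is now parallel to the riser front and the glass rear edge meets the column. As a check, I'll compare the glass rear edge with the column front in the riser frame, and check the rail's yaw.

```bash
python3 - <<'E'
from h import *
T=viewer.get_calibration("top");S=viewer.get_calibration("scene")
np.set_printoptions(precision=4,suppress=True)
ct=lambda p:((p[0]+.5)/4.4-.5+230,(p[1]+.5)/4.4-.5+145)
cs=lambda p:((p[0]+.5)/4.5-.5+285,(p[1]+.5)/4.5-.5+195)
c1=lambda p:((p[0]+.5)/3.3-.5+285,(p[1]-297+.5)/3.3-.5+195)
r=lambda p:np.array([(p-O)@X,(p-O)@Y])
print("column bottom scene (front,-y),(rear,-y),(rear,+y)",[r(onz(S,cs(p),.004)) for p in[(440,460),(480,475),(535,450)]])
print("arm top: front, rear (top)",[r(onz(T,ct(p),.148)) for p in[(300,175),(376,195),(340,43),(417,70)]])
print("arm top: scene",[r(onz(S,cs(p),.148)) for p in[(385,200),(485,258),(548,218)]])
print("rail rear-top edge before",[r(onz(T,ct(p),.119)) for p in[(92,358),(422,468)]],"after",[r(onz(T,ct(p),.119)) for p in[(107,320),(438,434)]])
print("scene front-top rail after",[r(onz(S,c1(p),.119)) for p in[(80,443),(272,349)]])
print("rear corner scene",[r(onz(S,c1(p),.108)) for p in[(236,566)]],"top",[r(onz(T,ct(p),.108)) for p in[(200,72),(540,186)]])
E
```

```text
column bottom scene (front,-y),(rear,-y),(rear,+y) [array([ 0.0931, -0.0193]), array([ 0.1153, -0.0128]), array([0.121 , 0.0229])]
arm top: front, rear (top) [array([0.0464, 0.0177]), array([ 0.0497, -0.0237]), array([0.1201, 0.0214]), array([ 0.12 , -0.022])]
arm top: scene [array([ 0.0509, -0.0228]), array([ 0.1185, -0.023 ]), array([0.1164, 0.0244])]
rail rear-top edge before [array([-0.0805,  0.0939]), array([-0.0775, -0.0941])] after [array([-0.0584,  0.0932]), array([-0.0574, -0.0961])]
scene front-top rail after [array([-0.0766, -0.0961]), array([-0.0744,  0.0939])]
rear corner scene [array([ 0.0899, -0.1034])] top [array([0.088 , 0.0937]), array([ 0.0902, -0.1036])]
```

Home is confirmed: the glass rear edge is at riser x≈0.089–0.090, the column face at about 0.09, and the stop was hard and square. Next is the cap.

```bash
python3 - <<'E'
from h import *
np.set_printoptions(precision=4,suppress=True)
c=np.array([.664,.0315]); a=np.radians(195)
manip.move_pose([*P(-.16,0,0)[:2],.36],Q(np.radians(90)))
effector.open_jaws()
manip.move_pose([*c,.27],Q(a)); print(manip.current_q(),manip.current_clock())
t=manip.current_clock(); manip.servo_line([*c,.27],Q(a-np.radians(5))); print("5deg step",manip.current_clock()-t)
manip.servo_line([*c,.27],Q(a)); manip.servo_line([*c,.181],Q(a),vel=.1); manip.sleep(.2)
T=lambda:np.mean([manip.current_wrist_torque() for _ in range(5)],0)
f0=F(10);t0=T();print("base",f0,t0,manip.current_tool_pos())
effector.close(35); manip.sleep(.2)
print(F(10)-f0,T()-t0,manip.current_tool_pos()-[*c,.181],manip.current_finger_gap(),manip.current_gripper_force(),manip.current_clock(),R.from_quat(manip.current_tcp_rot()).apply([0,1,0]))
json.dump(dict(c=c.tolist(),a=a,f0=f0.tolist(),t0=t0.tolist()),open("st.json","w"))
cv2.imwrite("pics/g.png",viewer.get_image("scene")[:,:,::-1])
E
```

```text
[-0.0517  0.4591 -0.0518  1.4718  0.0243  1.2111  1.7256] 20.6667
5deg step 0.25
base [ 0.1036 -0.4206  0.0596] [ 0.1569 -0.0985  0.0554] [0.6643 0.0315 0.1816]
[-2.757   2.5066  1.4079] [ 0.6108  0.4014 -0.0459] [-0.0002  0.0008  0.    ] 0.03225777751260813 34.99513506889343 23.7333 [-0.2594  0.9658  0.0009]
```

```bash
cat >> h.py <<'E'
def Tz(n=8):
    t=[]
    for _ in range(n): t.append(manip.current_wrist_torque()[2]); manip.sleep(.005)
    return np.mean(t)
def yawnow():
    y=R.from_quat(manip.current_tcp_rot()).apply([1,0,0]); return np.degrees(np.arctan2(y[1],y[0]))
def step(st,da):
    st['a']-=np.radians(da); manip.servo_line([*st['c'],.181],Q(st['a']))
    f=F(4)-st['f0']; w=f[0]*X+f[1]*Y
    st['c']=(np.array(st['c'])+.15*w[:2]/2500).tolist()
    return [round(np.degrees(st['a'])),round(yawnow()%360,1),round(Tz()-st['t0'][2],3),round(float(np.hypot(*w[:2])),1)]
E
python3 - <<'E'
from h import *
st=json.load(open("st.json")); st['c']=[.6636,.0329]
for i in range(8): print(*step(st,10))
json.dump(st,open("st.json","w")); print(manip.current_clock(),st['c'],manip.current_finger_gap())
E
```

```text
185 185.2 -0.089 2.0
175 175.2 -0.062 1.4
165 165.2 -0.053 0.2
155 155.2 -0.076 0.8
145 145.3 -0.048 1.0
135 135.3 -0.048 1.4
125 125.3 -0.058 1.5
115 115.3 -0.04 1.9
27.1833 [0.6639252185993664, 0.033153608651595126] 0.03239864039190334
```

```bash
python3 - <<'E'
from h import *
st=json.load(open("st.json")); L=[]
for i in range(30):
    L.append(step(st,4)); 
    if abs(L[-1][2]+.06)>.1: break
print(*L,sep="\n")
json.dump(st,open("st.json","w")); print(manip.current_clock(),st['c'],manip.current_finger_gap(),manip.current_q()[6])
E
```

```text
[111, np.float64(111.2), np.float64(-0.01), 2.1]
[107, np.float64(107.2), np.float64(-0.025), 2.2]
[103, np.float64(103.2), np.float64(-0.021), 1.7]
[99, np.float64(99.2), np.float64(-0.035), 1.5]
[95, np.float64(95.2), np.float64(-0.042), 0.9]
[91, np.float64(91.2), np.float64(-0.029), 0.8]
[87, np.float64(87.1), np.float64(-0.024), 0.7]
[83, np.float64(83.1), np.float64(-0.017), 0.8]
[79, np.float64(79.1), np.float64(-0.034), 0.5]
[75, np.float64(75.1), np.float64(-0.051), 0.7]
[71, np.float64(71.1), np.float64(-0.033), 0.8]
[67, np.float64(67.1), np.float64(-0.006), 0.6]
[63, np.float64(63.1), np.float64(-0.046), 1.0]
[59, np.float64(59.1), np.float64(-0.024), 1.2]
[55, np.float64(55.1), np.float64(-0.041), 1.6]
[51, np.float64(51.1), np.float64(-0.025), 1.3]
[47, np.float64(47.1), np.float64(-0.055), 1.4]
[43, np.float64(43.1), np.float64(-0.04), 1.6]
[39, np.float64(39.1), np.float64(-0.041), 1.2]
[35, np.float64(35.1), np.float64(-0.015), 0.7]
[31, np.float64(31.1), np.float64(0.005), 0.9]
[27, np.float64(27.1), np.float64(-0.004), 0.9]
[23, np.float64(23.1), np.float64(0.032), 0.6]
[19, np.float64(19.0), np.float64(0.04), 0.8]
[15, np.float64(15.0), np.float64(0.059), 0.0]
35.9333 [0.6650072837504492, 0.03279041843945542] 0.03218230893338617 -1.0854271570987803
```

The torque has been rising since a≈35°, so the foot is bearing. I'll go on with finer steps, watching for the sawtooth.

```bash
python3 - <<'E'
from h import *
st=json.load(open("st.json")); L=[]; m=-1
for i in range(14):
    L.append(step(st,2.5)); v=L[-1][2]; m=max(m,v)
    if m>.09 and v<m-.06: break
print(*[(float(l[1]),float(l[2]),l[3]) for l in L],sep="\n")
json.dump(st,open("st.json","w")); print(manip.current_clock(),manip.current_finger_gap(),manip.current_q()[6])
E
```

```text
(12.5, 0.075, 0.4)
(10.0, 0.092, 0.7)
(7.5, 0.105, 0.5)
(5.0, 0.119, 0.5)
(2.5, 0.126, 0.3)
(0.0, 0.161, 0.5)
(357.5, 0.15, 0.5)
(355.0, 0.102, 0.4)
(352.5, 0.041, 1.0)
39.0833 0.03190483746979347 -1.42941196190059
```

```bash
python3 - <<'E'
from h import *
st=json.load(open("st.json")); L=[]
for i in range(7): L.append(step(st,2.5))
print(*[(float(l[1]),float(l[2]),l[3]) for l in L],sep="\n")
json.dump(st,open("st.json","w")); print(manip.current_clock(),manip.current_finger_gap(),manip.current_q()[6])
E
```

```text
(350.0, 0.121, 0.4)
(347.5, 0.13, 0.8)
(345.0, 0.156, 1.0)
(342.5, 0.143, 0.3)
(340.0, 0.101, 0.8)
(337.5, 0.048, 0.2)
(335.0, 0.108, 0.6)
41.5333 0.03220303816291266 -1.6956340696142702
```

Two clear clicks, 15° apart. I'll release, rise and check the marks.

```bash
python3 - <<'E'
from h import *
effector.open_jaws(); manip.sleep(.3)
p=manip.current_tool_pos(); manip.servo_line([p[0],p[1],.30],vel=.15)
manip.move_pose([*P(-.19,0,0)[:2],.36],Q(YAW)); print(manip.current_clock())
for n in("scene","top"): cv2.imwrite(f"pics/{n}2.png",viewer.get_image(n)[:,:,::-1])
a=cv2.imread("pics/scene2.png"); b=cv2.imread("pics/scene0.png")
L=[cv2.resize(i[203:243,362:402],None,fx=7,fy=7,interpolation=2) for i in (b,a)]
w=cv2.resize(a[195:285,285:435],(560,336),interpolation=2)
t=cv2.resize(cv2.imread("pics/top2.png")[150:210,260:360],(560,336))
im=np.vstack([np.hstack(L),np.zeros((1,560,3),np.uint8),w[:310]]); cv2.imwrite("pics/c2.png",im); print(im.shape)
E
```

```text
44.8583
(591, 560, 3)
```

View pics/c2.png

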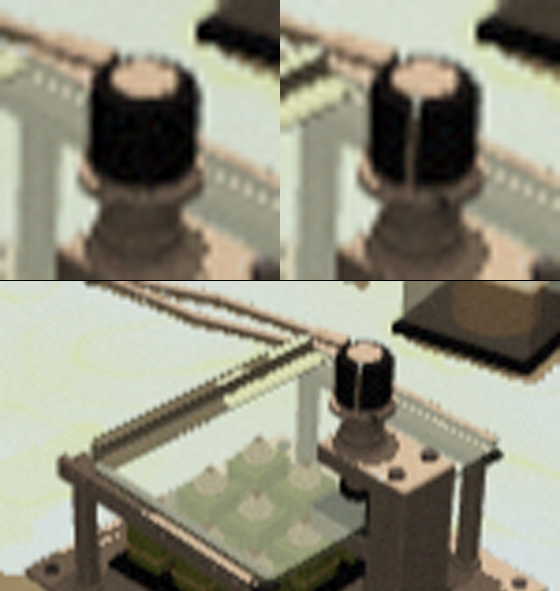

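The white index line now faces the scene camera, its foot at crop (410,188). The foot is down on the glass and the glass is still home. I'll zoom in on the collar to find the black mark.

```bash
python3 - <<'E'
from h import *
ims=[viewer.get_image("scene").astype(float) for _ in range(8)]
a=np.mean(ims,0)[220:236,370:396,::-1]; b=cv2.imread("pics/scene0.png")[220:236,370:396].astype(float)
im=np.vstack([cv2.resize(np.clip(i*1.4,0,255).astype(np.uint8),None,fx=18,fy=18,interpolation=cv2.INTER_CUBIC) for i in(b,a)]); cv2.imwrite("pics/c3.png",im)
S=viewer.get_calibration("scene"); e=S['eye']; Rm=R.from_quat(S['attitude']).inv(); f=240/np.tan(np.radians(S['vfov']/2))
pr=lambda p:(lambda d:(d[0]/d[2]*f+S['cx'],d[1]/d[2]*f+S['cy']))(Rm.apply(np.array(p)-e))
u0,v0=np.array([382.8,214.6])-pr([.664,.032,.2065])   # image offset fixed by the cap's top disc
wf=(370+0,220+0)
for th in range(-100,30,10):
    q=np.radians(th); p=pr([.664+.018*np.cos(q),.032+.018*np.sin(q),.1755]); print(th,round(p[0]+u0,1),round(p[1]+v0,1),"crop",round((p[0]+u0-369.5)*18),round((p[1]+v0-219.5)*18))
print(manip.current_clock())
E
```

```text
-100 377.6 230.0 crop 146 189
-90 378.8 230.4 crop 168 197
-80 380.2 230.7 crop 192 202
-70 381.6 230.9 crop 218 205
-60 383.0 230.9 crop 244 206
-50 384.4 230.8 crop 269 204
-40 385.8 230.6 crop 293 200
-30 387.0 230.3 crop 315 194
-20 388.1 229.8 crop 335 185
-10 389.0 229.2 crop 351 175
0 389.7 228.6 crop 364 163
10 390.2 227.8 crop 372 150
20 390.4 227.1 crop 376 136
45.3583
```

View pics/c3.png

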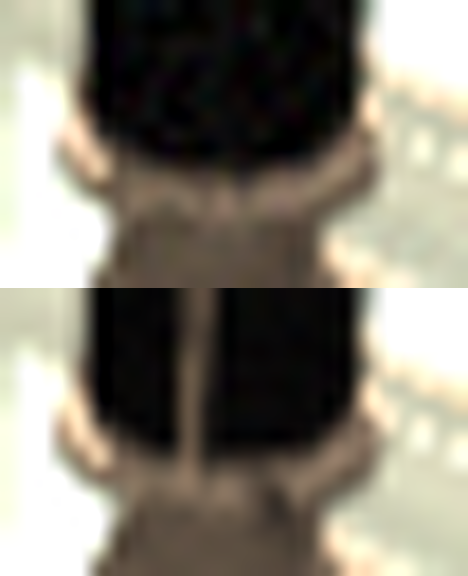

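The white line's foot is at crop u≈193 (about −80°) and the dark collar mark at u≈272 (about −49°). That is roughly 31° apart, which makes two clicks and matches the torque trace. I'm handing in.

```bash
python3 -c "
from bench import manip
print(manip.hand_in(),manip.current_clock())"
```

```text
the job is handed in; nothing more can be done
the job is handed in; nothing more can be done
```

The glass shelf is pushed home against the throat wall, the clamp foot is screwed down on it to two clutch clicks, and the job was handed in at about 45 s with nothing else on the counter disturbed that I could see.

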